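# Change the grinding head: rack the small one, lock the large one in the bayonet socket

## Task

First put the loose small grinding head away in the rack, standing upright in the narrow row with the other small one, and let go of it. Then fit the loose large grinding head in the green spring socket: lugs down through the slots, push it in against the spring, twist it a quarter turn clockwise (seen from above) as far as the stop, and finish while still gripping it and holding it there, since the spring turns it back if you let go. Leave the stored heads, the vase and tumbler, the oil bottle and the grey stone as they are.

Things in the scene. Friction and masses are not known exactly. Their poses are not given: they have to be found in the camera images.
- small_head: loose grinding head, SMALL wheel, upright on the bench (which head is in which place varies); 77 mm tall, 0.17-0.31 kg. Terracotta wheel 40 mm across at height 30-44 mm; below it a round steel stem 27 mm across; at its foot (height 0-6 mm) two opposite lugs, 44 mm tip to tip, 9 mm wide. Origin: centre of the foot's underside; x along the lugs, z up; a half turn about z is the same
- large_head: loose grinding head, LARGE wheel, upright on the bench (which head is in which place varies); 77 mm tall, 0.17-0.31 kg. Terracotta wheel 56 mm across at height 30-44 mm; below it a round steel stem 27 mm across; at its foot (height 0-6 mm) two opposite lugs, 44 mm tip to tip, 9 mm wide. Origin: centre of the foot's underside; x along the lugs, z up; a half turn about z is the same
- small_head_grip (a point): middle of the small head's black grip bar, 66 mm above its foot; the bar is 34 mm long (x, in line with the lugs), 16 mm thick (y), height 44-77 mm, on top of the wheel; axes as the head
- large_head_grip (a point): middle of the large head's black grip bar, 66 mm above its foot; the bar is 34 mm long (x, in line with the lugs), 16 mm thick (y), height 44-77 mm, on top of the wheel; axes as the head
- stored_small: a second small head, same shape as small_head, already standing at the far (+x) end of the rack's narrow row; to be left alone. Origin under its foot.
- stored_large: a second large head, same shape as large_head, already standing at the far (+x) end of the rack's wide row; to be left alone. Origin under its foot.
- rack: fixed wooden tray, 200 mm (x) by 141 mm (y), walls and divider 5 mm thick and 14 mm high, floor 5 mm high. Two rows along its x: narrow, for small wheels (54 mm wide, yellow discs on the floor, centre line at y = +38.5 mm), and wide, for large wheels (72 mm, blue discs, y = -29.5 mm). Origin: centre of the underside.
- small_row (a point): the free place of the rack's narrow row, on its floor (rack x = -50 mm, near the robot); axes as the rack. The stored small head stands about 100 mm farther along the row's +x.
- socket: fixed green bayonet socket with steel top plate, 84 x 84 mm and 70 mm high on a 120 x 120 mm foot 12 mm high, opening upward. Origin: centre of the underside; x along the two lug slots (a half turn is the same). A head with lugs along the slots drops in until its foot rests on a spring follower 11 mm below the mouth, lugs between the follower's dogs.
- socket_mouth (a point): centre of the mouth, level with the top plate (70 mm above the bench); axes as the socket. Round bore 32 mm across with two opposite slots along x, 14 mm wide, 50 mm tip to tip; plate 8 mm thick, hollow below. With the foot 14 mm or more below the mouth (18 to 20 mm is good) the lugs are under the plate and the head can be turned.
- plunger (a joint): how far the spring follower is pushed down, m: 0 at rest, 0.010 at the bottom stop; about 5 N at the start, 11 N at the bottom. With the lugs turned under the plate it cannot come up past about 0.003.
- follower (a joint): how far the follower, with a head seated in it, is turned clockwise seen from above, rad: 0 at rest (dogs in line with the slots), stop at 1.571. A torsion spring turns it back: 0.03 N m at 0, 0.11 N m at the stop. The lugs have about 0.2 rad of play between the dogs in all, so the follower may lag the head by 0.1 rad or so.
- vase: clear glass vase, 68 mm across, 170 mm tall, standing at the back; to be left alone. Origin under its foot.
- tumbler: green glass tumbler, 72 mm across, 95 mm tall, standing at the back; to be left alone. Origin under its foot.
- oil: oil bottle, 60 mm across, 160 mm tall, standing at the back left; to be left alone. Origin under its foot.
- dressing_stone: grey dressing stone, 100 x 40 x 22 mm, lying on the right near the robot; to be left alone. Origin: centre of its underside.
Things that resemble listed ones, but are neither listed nor needed, are in the scene too. What is shaped like the large_head but blue is not meant.

How it is judged:
On the way, in this order (a step that is already met when the one before it is completed fails the run):
1. the small head stands upright on the floor of the narrow row, let go (y of small_head in the frame of rack between 0.017 and 0.06 m and x of small_head in the frame of rack between -0.09 and 0.09 m and z of small_head in the frame of rack below 0.009 m and angle between small_head's own z axis and vertical below 0.12 rad and linear speed of small_head below 0.03 m/s and contact force between the fingers and small_head below 0.1 N), for 0.2 s.
2. the large head is in the socket and pushed down against the spring, not yet turned (horizontal distance between large_head and socket_mouth below 0.006 m and angle between large_head's own z axis and vertical below 0.12 rad and value of joint plunger above 0.002 m and value of joint follower below 0.35 rad), for 0.05 s.
At the end, for the whole second after the job is handed in: small head still, upright (0.12 rad) and released on the floor of the narrow row; large head upright in the socket within 6 mm of its axis, foot 12.5 mm or more below the mouth, plunger over 2 mm down, follower turned over 1.3 rad, fingers gripping the head with over 2 N (all of step 1 and horizontal distance between large_head and socket_mouth below 0.006 m and angle between large_head's own z axis and vertical below 0.12 rad and value of joint plunger above 0.002 m and height (world z) of large_head below 0.0575 m and value of joint follower above 1.3 rad and contact force between the fingers and large_head above 2 N); the arm keeps its last pose, push and grip.
It fails at once if a stored head is disturbed (moved more than 30 mm or tipped) (distance of any of stored_small, stored_large from where it was at the start of the episode above 0.03 m or angle between any of stored_small, stored_large's own z axis and vertical above 0.35 rad).
It fails at once if the glassware is disturbed (moved more than 30 mm or tipped) (distance of any of vase, tumbler from where it was at the start of the episode above 0.03 m or angle between any of vase, tumbler's own z axis and vertical above 0.35 rad).
It fails at once if the oil bottle or dressing stone is disturbed (moved more than 30 mm or tipped) (distance of any of oil, dressing_stone from where it was at the start of the episode above 0.03 m or angle between any of oil, dressing_stone's own z axis and vertical above 0.35 rad).
It also fails if it takes over 69 s, if anything falls off the work surface, if the arm or the gripper's body presses on something with over 40 N, if the wrist force passes 120 N, or if a joint passes its speed limit or range.

## Robot

A 6-joint arm with a two-finger parallel gripper is mounted at the origin on the work surface. World frame = base frame: x ahead of the robot, y to its left, z up, the work surface at z = 0. Lengths are in m, angles in rad, forces in N, time in s.
With the tool pointing down it reaches from about 0.275 to 1 m from the base axis. Payload 8.4 kg.
Tool frame: the origin (TCP) lies midway between the tips of the shut fingers; the grasp point (between the pads) lies 19 mm behind it; z points along the fingers, y is the line along which they close (so a half turn about z gives the same grasp; the last joint's range is limited). The gripper opens to 85 mm and grips with 20 to 120 N. Pads are 22 mm wide; open, the fingers measure 114 mm over their backs; the gripper's body (76 mm by 85 mm) begins 54 mm behind the grasp point. The pads swing forward as they close: fully open they stand 13 mm farther back than shut.
Start: joints at [1.309, 0.353, 1.633, -0, 1.155, -0.002], TCP at [0.161, 0.604, 0.231] pointing down, gripper open.
Joint ranges: [-2.63, 2.63], [-0.92, 2.1], [0.06, 2.66], [-1.3, 4.44], [0, 2.69], [-3.02, 3.02]. Speed limits (rad/s): [2.22, 2.22, 2.79, 3.14, 3.14, 3.14].

## Interface

Orientations are given as a unit quaternion [x, y, z, w].
In Python, from workcell import readout, viewer, ticket, spot_in gives the robot as it stands.
- The arm moves only by the tool send_rows, never from a script. Its argument "motion" is one flat list of numbers, 7 for each row, row after row: the shift along the tool's x, y, z in mm, then the turn, a rotation vector about the tool's x, y, z in rad, then the opening, from 0 (shut) to 1 (fully open). A call has 1 to 12 rows; each row is the pose to reach, as a shift and turn from the pose commanded when the call began, along the tool's axes at that moment; what a row does not reach only later rows make up. A row lasts 1/12 s, in which the tool goes at most 41.7 mm and 7.16 degrees, less where a joint would pass 70% of its speed; a pose out of reach is approached as far as the arm can. A call with a gripper value outside its range is refused whole. The fingers move at their own pace and stop on an object; "force" is the grip in N (left out, the last holds). Time passes only in rows, so rows that repeat a pose let the fingers close. It gives the time, the measured TCP pose, the force, the opening and the grip force at its end, in the units of the state.
- readout.read_state(): the state, without advancing time (a new reading comes with each control period).
- viewer.capture(name): name is "side" or "top"; returns the picture (480x640x3 uint8, red, green, blue); there is no depth.
- viewer.camera_info(name): a dict with "mtx" (3x3 intrinsics, pixels), "R" (3x3) and "t" (3): a world point X has camera coordinates R X + t. Camera axes: x right, y down, z forward; pixel columns grow to the right and rows downward; lengths in m; the calibration is good to about 2 mm. A picture is of the moment at which its call begins. camera_info takes no time and is no camera call.
- ticket.close_job(): hands the job in; it is judged then, once.
Trained networks look in the newest picture that a camera, given by its name, has taken for a name from the list of things; names that differ only in an ending like _2 or _b are one class to them, and where a whole thing is asked for, a point or a joint stands for the part that bears it (a point fixed in the world has none). Each returns a list of dicts, best first, with "score" (0 to 1); they miss things now and then, are a little off and sometimes report something else, mostly with a low value. They report only what shows in the picture. A call takes as long as a camera call. They do not tell look-alikes from the thing itself.
- spot_in(camera, name): "point" ([row, column] in pixels, amid what is visible of it).
The state is a dict: "time": time; "q": joint angles; "joint_vel": joint speeds; "joint_efforts": joint torques, N m; "tool_pos": TCP position; "orientation": TCP orientation; "contact_force": force on the tool from outside, world axes, zero at the start; "ft_torque": the same for the moment, N m; "width": opening from 0.0 (shut) to 1.0 (fully open); "grasp_force": force on a finger pad.
Only numpy, scipy, OpenCV 4.12 (cv2) and the standard library are available. Lean on these libraries where they do the work, as an engineer would, in place of code of your own. Each camera call takes 0.05 s, during which the arm holds its last target. There are 200 camera calls.

## Working session

There is one attempt and no reset: what is moved stays moved. The work goes in short steps, Python scripts to look and compute and a tool call to move; the robot and the scene stay as the last step left them, time stands still between calls to the robot, and variables do not carry over. Pictures are saved under pics/ and viewed, at most 10 in all, crops included, and the job is handed in when it is done.

Besides the shell and the picture viewer there is one more tool, called after ">>>" as name(argument=value, ...) on one line, values as JSON. send_rows: Moves the arm, as the interface text tells. Its arguments: {"type":"object","properties":{"motion":{"type":"array","items":{"type":"number"}},"force":{"type":"number"}},"required":["motion"]}

```bash
ls; mkdir -p pics
python3 - <<'E'
from workcell import readout, viewer, spot_in
import cv2, numpy as np
s=readout.read_state(); print({k:np.round(v,3).tolist() for k,v in s.items()})
for c in("top","side"):
    im=viewer.capture(c); cv2.imwrite(f"pics/{c}0.png",im[:,:,::-1])
    i=viewer.camera_info(c); print(c,np.round(i["mtx"],1).tolist(),np.round(i["R"],4).tolist(),np.round(i["t"],4).tolist(), "pos",np.round(-i["R"].T@i["t"],3))
    for n in("small_head","large_head","small_head_grip","large_head_grip","rack","socket","socket_mouth","small_row"):
        print(n,[(np.round(d["point"],1).tolist(),round(d["score"],2)) for d in spot_in(c,n)][:5])
E
```

```text
pics
{'time': 0.0, 'q': [1.309, 0.354, 1.634, -0.0, 1.155, -0.002], 'joint_vel': [0.001, -0.001, 0.0, -0.001, -0.0, 0.001], 'joint_efforts': [0.0, -60.525, -34.207, 0.0, 0.009, -0.0], 'tool_pos': [0.16, 0.604, 0.231], 'orientation': [0.129, 0.992, -0.001, -0.0], 'contact_force': [-0.022, 0.014, 0.251], 'ft_torque': [-0.001, 0.001, -0.016], 'grasp_force': 0.0, 'width': 1.007}
top [[535.2, 0.0, 320.5], [0.0, 535.2, 229.9], [0.0, 0.0, 1.0]] [[-0.0119, -0.9999, 0.0042], [-0.9973, 0.0115, -0.0723], [0.0722, -0.005, -0.9974]] [-0.0258, 0.535, 1.5192] pos [ 0.424 -0.024  1.554]
small_head [([212.3, 307.2], 0.74), ([228.4, 434.3], 0.66)]
large_head [([242.2, 388.5], 0.8), ([278.4, 394.4], 0.76)]
small_head_grip [([227.0, 435.0], 0.43)]
large_head_grip [([244.2, 381.9], 0.85), ([301.5, 462.8], 0.58), ([280.3, 394.9], 0.53)]
rack [([246.6, 201.1], 0.97)]
socket [([210.0, 306.7], 0.59)]
socket_mouth [([210.9, 305.8], 0.95)]
small_row [([244.6, 198.5], 0.62)]
side [[507.0, 0.0, 321.7], [0.0, 507.0, 240.4], [0.0, 0.0, 1.0]] [[-0.9781, -0.2075, 0.0181], [-0.1542, 0.6629, -0.7326], [0.1401, -0.7193, -0.6804]] [0.5329, 0.1706, 1.0614] pos [0.399 0.761 0.838]
small_head [([175.6, 356.4], 0.94)]
large_head [([209.3, 363.4], 0.97), ([209.8, 401.9], 0.73)]
small_head_grip [([175.1, 351.5], 0.8), ([207.5, 362.8], 0.32)]
large_head_grip [([210.7, 400.8], 0.58), ([208.7, 363.6], 0.56)]
rack [([414.4, 315.7], 0.91), ([184.6, 260.3], 0.7), ([305.2, 202.3], 0.34)]
socket []
socket_mouth [([272.4, 302.2], 0.9)]
small_row [([412.7, 313.7], 0.79)]
```

View pics/top0.png

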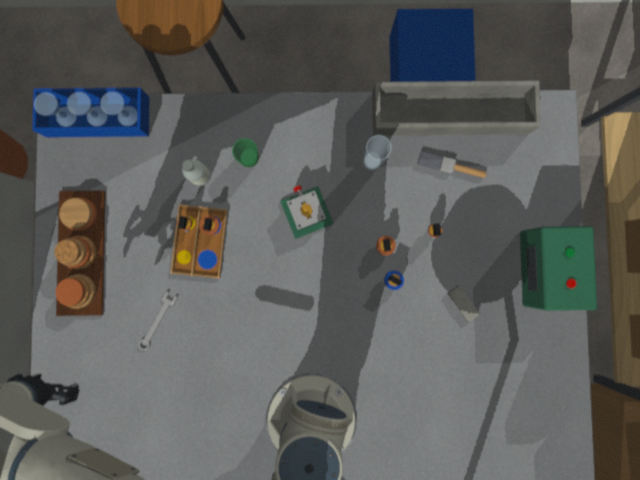

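View pics/side0.png

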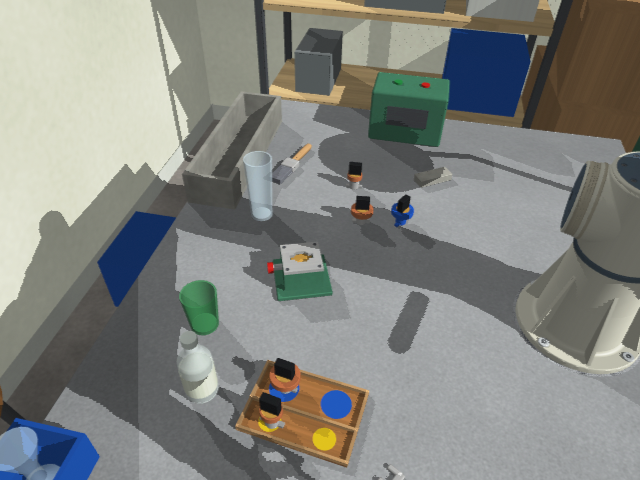

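The top picture shows these candidates (row, col):
- Large-head shape: terracotta at (244,386), blue look-alike at (280,394), stored large at (226,210).
- Small-head shape: small at (230,435), stored small at (224,186).
- Socket at (211,306). The rack's free narrow place is the yellow disc at (257,184).

I choose large (244,386) and small (230,435), and check them in one close crop.

Run:
```python
import cv2, numpy as np
t=cv2.imread("pics/top0.png"); s=cv2.imread("pics/side0.png")
z=lambda im,r,c,h,w:cv2.resize(im[r:r+h,c:c+w],(400,300),interpolation=cv2.INTER_CUBIC)
a=np.vstack([np.hstack([z(t,216,366,66,88),z(t,180,266,60,80)]),np.hstack([z(s,150,330,75,100),z(s,235,260,60,80)])])
cv2.imwrite("pics/crop1.png",a)
```

```text
(no output)
```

View pics/crop1.png

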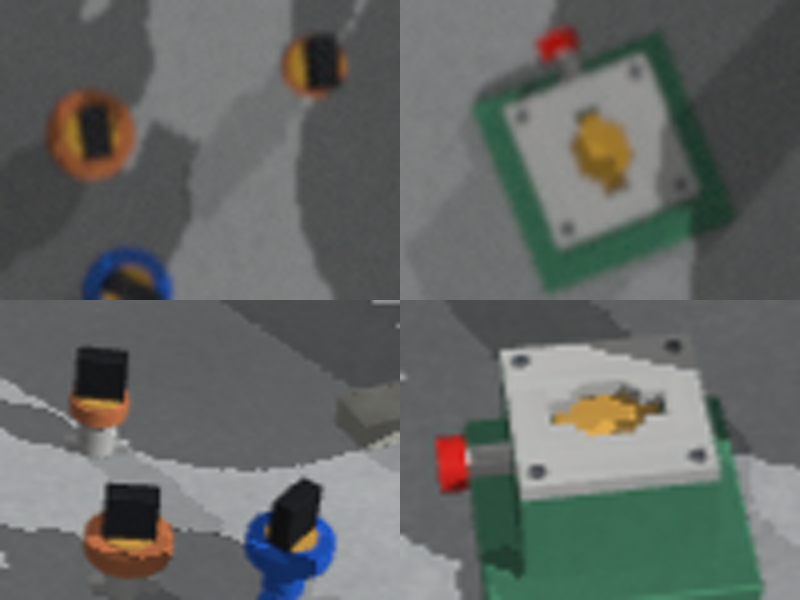

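The crop confirms the choice. Large terracotta is at top (244,386) and small terracotta at (230,435), both standing; the blue one is the decoy. The socket slots run along the plate axis that is about 22° off world x. Next I measure with both cameras.

```bash
cat > h.py <<'E'
import cv2, numpy as np
from scipy.optimize import minimize
from workcell import viewer
I={c:viewer.camera_info(c) for c in("top","side")}
def proj(c,X):
    i=I[c]; p=(np.atleast_2d(X)@i["R"].T+i["t"])@i["mtx"].T; return p[:,:2]/p[:,2:]
def plane(c,uv,z):
    i=I[c]; d=np.linalg.solve(i["mtx"],np.append(uv,1))@i["R"]; o=-i["R"].T@i["t"]; return (o+d*(z-o[2])/d[2])[:2]
def hullmask(c,P,box,k=8):
    u,v,w,h=box; m=np.zeros((h*k,w*k),np.uint8)
    q=(proj(c,P)-[u,v]+.5)*k
    cv2.fillConvexPoly(m,cv2.convexHull(np.round(q*16).astype(np.int32)),255,shift=4)
    return cv2.resize(m,(w,h),interpolation=cv2.INTER_AREA)/255.
def rz(a): return np.array([[np.cos(a),-np.sin(a)],[np.sin(a),np.cos(a)]])
def barfit(ims,x0,foot=0.,cams=("top","side"),r=17):
    B=np.array([[a,b,z] for a in(-.017,.017) for b in(-.008,.008) for z in(foot+.044,foot+.077)])
    def cost(p,c):
        P=B.copy(); P[:,:2]=B[:,:2]@rz(p[2]).T+p[:2]
        return np.sum((hullmask(c,P,bx[c])-obs[c])**2)
    bx={};obs={}
    for c in cams:
        u,v=np.round(proj(c,[[x0[0],x0[1],foot+.06]])[0]).astype(int)-r; bx[c]=(u,v,2*r,2*r)
        obs[c]=np.clip((75-ims[c][v:v+2*r,u:u+2*r].max(2).astype(float))/35,0,1)
    best=None
    for y in np.arange(0,np.pi,.4):
        s=np.array([[x0[0],x0[1],y]]+[[x0[0]+.008*i,x0[1]+.008*j,y+.3*k] for i,j,k in((1,0,0),(0,1,0),(0,0,1))])
        o=minimize(lambda p:sum(cost(p,c) for c in cams),s[0],method="Nelder-Mead",options=dict(initial_simplex=s,xatol=1e-4,fatol=1e-3))
        if best is None or o.fun<best.fun: best=o
    return np.round(best.x,4),round(best.fun,2)
E
python3 - <<'E'
from h import *
ims={c:cv2.imread(f"pics/{c}0.png") for c in I}
for n,uv in(("large",(386,244)),("small",(435,230))):
    x0=plane("top",uv,.066)
    for cams in(("top","side"),("top",),("side",)): print(n,cams,barfit(ims,x0,0,cams))
bt=[(290.4,203.4),(313.2,194.4),(322.2,216.8),(299.4,226)]; bs=[(314.6,244.4),(284,247.2),(287.4,269.2),(319.6,266)]
for c,b in(("top",bt),("side",bs)):
    W=np.array([plane(c,p,.07) for p in b]); print("socket",c,W.mean(0).round(4),W.round(3).tolist(),[round(float(np.degrees(np.arctan2(*(W[i]-W[j])[::-1]))),1) for i,j in((0,3),(1,2),(0,1),(3,2))])
for c in I:
    hsv=cv2.cvtColor(ims[c],cv2.COLOR_BGR2HSV)
    for n,lo,hi in(("yellow",(24,180,140),(34,255,255)),("blue",(108,180,60),(125,255,255))):
        m=cv2.inRange(hsv,lo,hi); k,l,st,ce=cv2.connectedComponentsWithStats(m)
        print(c,n,[(int(st[i,4]),ce[i].round(1).tolist(),plane(c,ce[i],.005).round(4).tolist()) for i in range(1,k) if 60<st[i,4]<1500])
E
```

```text
large ('top', 'side') (array([ 0.4899, -0.2166,  0.1067]), np.float64(56.86))
large ('top',) (array([ 0.4886, -0.2153, -0.0193]), np.float64(30.19))
large ('side',) (array([ 0.4902, -0.2186,  3.2325]), np.float64(22.54))
small ('top', 'side') (array([ 0.5317, -0.3578,  3.263 ]), np.float64(38.34))
small ('top',) (array([ 0.5302, -0.357 ,  3.3273]), np.float64(21.75))
small ('side',) (array([ 0.532 , -0.3585,  0.1429]), np.float64(14.52))
socket top [0.5866 0.0072] [[0.606, 0.051], [0.631, -0.012], [0.567, -0.037], [0.542, 0.027]] [21.1, 21.1, 111.0, 111.4]
socket side [0.5889 0.009 ] [[0.569, -0.034], [0.633, -0.01], [0.609, 0.052], [0.545, 0.028]] [-68.4, -68.9, -159.3, -159.1]
top yellow [(145, [183.6, 256.7], [0.4626, 0.3643])]
top blue [(211, [207.0, 259.1], [0.4549, 0.2968]), (66, [392.3, 280.6], [0.3868, -0.2373])]
side yellow [(72, [265.2, 427.0], [0.5671, 0.3656]), (405, [323.8, 438.6], [0.4641, 0.364])]
side blue [(225, [401.3, 215.1], [0.3914, -0.2587]), (183, [282.0, 394.4], [0.5553, 0.2992]), (641, [335.9, 404.0], [0.456, 0.2966]), (176, [10.6, 475.9], [0.9384, 0.5317])]
```

```bash
cat > g.py <<'E'
import sys, numpy as np
from scipy.spatial.transform import Rotation as R
from workcell import readout
def go(x,y,z,deg):
    s=readout.read_state(); T=R.from_quat(s["orientation"])
    a=np.radians(deg); Y=[np.cos(a),np.sin(a),0]; Z=[0,0,-1.]; G=R.from_matrix(np.column_stack([np.cross(Y,Z),Y,Z]))
    d=T.inv().apply(np.array([x,y,z])-s["tool_pos"])*1000
    print("t",round(s["time"],2),"shift",d.round(1),"rot",(T.inv()*G).as_rotvec().round(3),"rows",round(np.linalg.norm(d)/41.7,1))
if __name__=="__main__": go(*map(float,sys.argv[1:5]))
E
python3 g.py .532 -.358 .13 97.4
```

```text
t 0.9 shift [-606.1 -834.3  101.3] rot [-0.     0.    -0.389] rows 24.8
```

>>> send_rows(motion=[-606,-834,101,0,0,-0.389,1,-606,-834,101,0,0,-0.389,1,-606,-834,101,0,0,-0.389,1,-606,-834,101,0,0,-0.389,1,-606,-834,101,0,0,-0.389,1,-606,-834,101,0,0,-0.389,1,-606,-834,101,0,0,-0.389,1,-606,-834,101,0,0,-0.389,1,-606,-834,101,0,0,-0.389,1,-606,-834,101,0,0,-0.389,1,-606,-834,101,0,0,-0.389,1,-606,-834,101,0,0,-0.389,1])

```text
time: 1.9
tool_pos: [0.3402, 0.1381, 0.1827]
orientation: [-0.065, 0.998, 0.0, 0.001]
contact_force: [0.9, 1.2, -0.3]
width: 1.001
grasp_force: 0.0
```

```bash
python3 g.py .532 -.358 .13 97.4
```

```text
t 1.9 shift [-126.  -516.7   52.7] rot [0.    0.001 0.001] rows 12.8
```

>>> send_rows(motion=[-126,-517,53,0,0,0,1,-126,-517,53,0,0,0,1,-126,-517,53,0,0,0,1,-126,-517,53,0,0,0,1,-126,-517,53,0,0,0,1,-126,-517,53,0,0,0,1,-126,-517,53,0,0,0,1,-126,-517,53,0,0,0,1,-126,-517,53,0,0,0,1,-126,-517,53,0,0,0,1,-126,-517,53,0,0,0,1,-126,-517,53,0,0,0,1])

```text
time: 2.9
tool_pos: [0.5193, -0.3266, 0.1328]
orientation: [-0.064, 0.998, -0.0, 0.0]
contact_force: [0.7, 0.3, -0.5]
width: 1.004
grasp_force: 0.0
```

```bash
python3 g.py .532 -.358 .13 97.4;  python3 -c "
from workcell import viewer; viewer.capture('top')"; python3 g.py .532 -.358 .13 97.4
```

```text
t 2.9 shift [ -8.6 -32.7   2.8] rot [-0.  0. -0.] rows 0.8
t 2.95 shift [ -6.4 -25.8   2.7] rot [-0.005  0.003 -0.001] rows 0.6
```

>>> send_rows(motion=[-3,-14,2,0,0,0,1,-3,-14,2,0,0,0,1,-3,-14,2,0,0,0,1])

```text
time: 3.2
tool_pos: [0.5233, -0.3375, 0.1306]
orientation: [-0.064, 0.998, 0.0, -0.0]
contact_force: [0.4, -0.5, -0.5]
width: 1.001
grasp_force: 0.0
```

```bash
python3 g.py .532 -.358 .049 97.4
```

```text
t 3.2 shift [ -6.  -21.5  81.6] rot [ 0.001 -0.001 -0.   ] rows 2.0
```

>>> send_rows(motion=[-6,-21,30,0,0,0,0.7,-6,-21,30,0,0,0,0.7,-6,-21,30,0,0,0,0.7,-6,-21,30,0,0,0,0.7])

```text
time: 3.53
tool_pos: [0.532, -0.3565, 0.1014]
orientation: [-0.065, 0.998, 0.0, -0.0]
contact_force: [-0.9, 1.0, 0.3]
width: 0.697
grasp_force: 0.0
```

```bash
python3 g.py .532 -.358 .049 97.4
```

```text
t 3.53 shift [ 0.2 -1.5 52.4] rot [ 0.001 -0.001  0.001] rows 1.3
```

>>> send_rows(motion=[0,-1,26,0,0,0,0.6,0,-1,52,0,0,0,0.6,0,-1,52,0,0,0,0.6,0,-1,52,0,0,0,0,0,-1,52,0,0,0,0,0,-1,52,0,0,0,0,0,-1,52,0,0,0,0,0,-1,52,0,0,0,0,0,-1,52,0,0,0,0], force=40)

```text
time: 4.28
tool_pos: [0.5336, -0.3595, 0.0511]
orientation: [-0.065, 0.998, -0.001, 0.001]
contact_force: [-0.4, 1.0, 7.1]
width: 0.181
grasp_force: 44.2
```

>>> send_rows(motion=[0,0,-30,0,0,0,0,0,0,-70,0,0,0,0,0,0,-110,0,0,0,0,0,0,-130,0,0,0,0])

```text
time: 4.62
tool_pos: [0.5341, -0.36, 0.1846]
orientation: [-0.064, 0.998, -0.002, 0.002]
contact_force: [1.2, -1.1, -2.6]
width: 0.178
grasp_force: 43.0
```

```bash
python3 g.py .463 .364 .18 83.2
```

```text
t 4.62 shift [-22.7 727.1   1.9] rot [-0.003  0.005  0.248] rows 17.4
```

>>> send_rows(motion=[-23,727,0,0,0,0.248,0,-23,727,0,0,0,0.248,0,-23,727,0,0,0,0.248,0,-23,727,0,0,0,0.248,0,-23,727,0,0,0,0.248,0,-23,727,0,0,0,0.248,0,-23,727,0,0,0,0.248,0,-23,727,0,0,0,0.248,0,-23,727,0,0,0,0.248,0,-23,727,0,0,0,0.248,0,-23,727,0,0,0,0.248,0,-23,727,0,0,0,0.248,0])

```text
time: 5.62
tool_pos: [0.4832, 0.1407, 0.1799]
orientation: [0.059, 0.998, 0.0, 0.001]
contact_force: [1.3, -0.0, -1.2]
width: 0.179
grasp_force: 42.8
```

```bash
python3 g.py .463 .364 .18 83.2
```

```text
t 5.62 shift [ 4.660e+01  2.193e+02 -1.000e-01] rot [ 0.     0.001 -0.   ] rows 5.4
```

>>> send_rows(motion=[43,204,0,0,0,0,0,43,204,0,0,0,0,0,43,204,0,0,0,0,0,43,204,0,0,0,0,0,43,204,0,0,0,0,0,43,204,0,0,0,0,0,43,204,0,0,0,0,0,43,204,0,0,0,0,0])

```text
time: 6.28
tool_pos: [0.4648, 0.3461, 0.1791]
orientation: [0.059, 0.998, -0.0, -0.0]
contact_force: [-0.1, -0.3, -2.3]
width: 0.179
grasp_force: 42.8
```

```bash
python3 - <<'E'
from h import *
ims={}
for c in I:
    ims[c]=viewer.capture(c)[:,:,::-1].copy(); cv2.imwrite(f"pics/{c}1.png",ims[c])
E
python3 g.py .463 .364 .057 83.2
```

```text
t 6.38 shift [  4.4  18.5 122.1] rot [-0.001 -0.    -0.001] rows 3.0
```

View pics/side1.png

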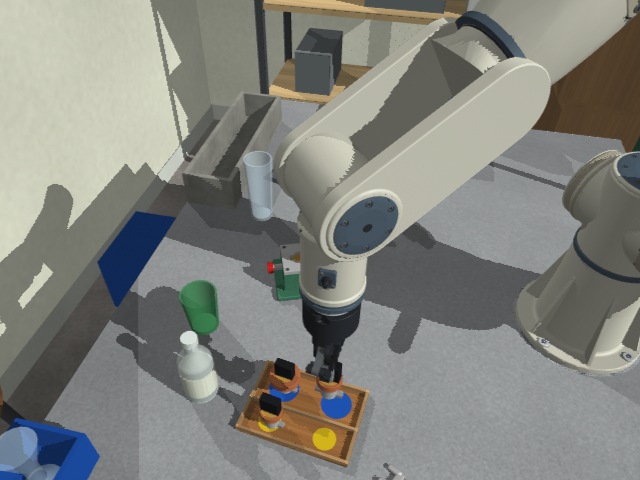

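The small head is held upright at about (row 385, col 330), with the yellow disc free at (439,324). I shift onto it and lower.

>>> send_rows(motion=[4,18,30,0,0,0,0,4,18,60,0,0,0,0,4,18,80,0,0,0,0,4,18,90,0,0,0,0,4,18,90,0,0,0,0,4,18,90,0,0,0,0])

```text
time: 6.88
tool_pos: [0.4639, 0.364, 0.0894]
orientation: [0.06, 0.998, -0.0, -0.0]
contact_force: [-0.3, 1.1, -1.9]
width: 0.179
grasp_force: 42.8
```

```bash
python3 g.py .463 .364 .057 83.2
```

```text
t 6.88 shift [ 0.9 -0.1 32.4] rot [-0.    -0.    -0.001] rows 0.8
```

>>> send_rows(motion=[0,0,15,0,0,0,0,0,0,25,0,0,0,0,0,0,30,0,0,0,0,0,0,32,0,0,0,0,0,0,33,0,0,0,0,0,0,33,0,0,0,0])

```text
time: 7.38
tool_pos: [0.4637, 0.3649, 0.0564]
orientation: [0.059, 0.998, 0.0, 0.0]
contact_force: [0.2, 0.2, -1.9]
width: 0.179
grasp_force: 42.8
```

>>> send_rows(motion=[0,0,1,0,0,0,0,0,0,2,0,0,0,0,0,0,2,0,0,0,0])

```text
time: 7.63
tool_pos: [0.4639, 0.3652, 0.0561]
orientation: [0.059, 0.998, 0.0, 0.0]
contact_force: [-4.3, -3.5, 16.6]
width: 0.176
grasp_force: 45.4
```

Contact with the floor. Release and rise.

>>> send_rows(motion=[0,0,1,0,0,0,0.15,0,0,1,0,0,0,0.3,0,0,1,0,0,0,0.5,0,0,1,0,0,0,0.5,0,0,0,0,0,0,0.5,0,0,-30,0,0,0,0.5,0,0,-70,0,0,0,0.5,0,0,-110,0,0,0,0.5,0,0,-130,0,0,0,0.6])

```text
time: 8.38
tool_pos: [0.4649, 0.3659, 0.1885]
orientation: [0.059, 0.998, 0.002, 0.002]
contact_force: [1.3, 1.0, 0.1]
width: 0.593
grasp_force: 0.0
```

```bash
python3 - <<'E'
from h import *
im=viewer.capture("side")[:,:,::-1]
cv2.imwrite("pics/side2.png",cv2.resize(im[330:480,210:410],(800,600)))
E
python3 g.py .490 -.217 .16 95.5
```

```text
t 8.43 shift [ -92.7 -577.    28.1] rot [ 0.006  0.007 -0.215] rows 14.0
```

View pics/side2.png

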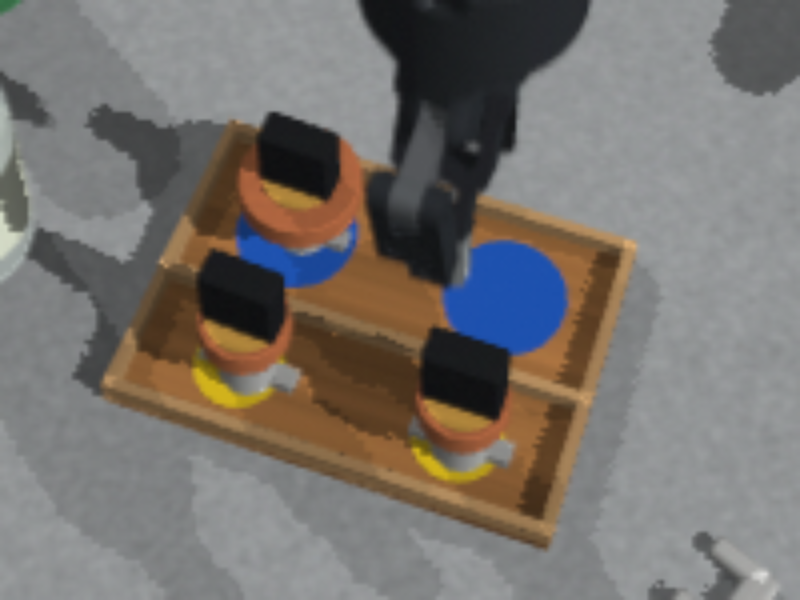

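The small head stands on the near yellow disc at crop (405,465), clear of the walls, and the stored heads are untouched. Now the large head.

>>> send_rows(motion=[-93,-577,28,0,0,-0.215,0.6,-93,-577,28,0,0,-0.215,0.6,-93,-577,28,0,0,-0.215,0.6,-93,-577,28,0,0,-0.215,0.6,-93,-577,28,0,0,-0.215,0.6,-93,-577,28,0,0,-0.215,0.6,-93,-577,28,0,0,-0.215,0.6,-93,-577,28,0,0,-0.215,0.6,-93,-577,28,0,0,-0.215,0.6,-93,-577,28,0,0,-0.215,0.6,-93,-577,28,0,0,-0.215,0.6,-93,-577,28,0,0,-0.215,0.6])

```text
time: 9.43
tool_pos: [0.4834, -0.136, 0.1598]
orientation: [-0.048, 0.999, 0.0, -0.0]
contact_force: [1.2, -0.6, 0.5]
width: 0.6
grasp_force: 0.0
```

>>> send_rows(motion=[-10,-60,3,0,0,0,0.6,-10,-60,3,0,0,0,0.6,-10,-60,3,0,0,0,0.6,-10,-60,3,0,0,0,0.6,-10,-60,3,0,0,0,0.6])

```text
time: 9.85
tool_pos: [0.499, -0.1921, 0.1566]
orientation: [-0.048, 0.999, 0.0, -0.001]
contact_force: [-0.8, 0.3, -0.2]
width: 0.601
grasp_force: 0.0
```

```bash
python3 g.py .490 -.217 .052 95.5
```

```text
t 9.85 shift [ 11.2 -24.  104.6] rot [ 0.001 -0.001 -0.   ] rows 2.6
```

>>> send_rows(motion=[11,-24,30,0,0,0,0.6,11,-24,55,0,0,0,0.6,11,-24,55,0,0,0,0.6,11,-24,55,0,0,0,0.6])

```text
time: 10.18
tool_pos: [0.4899, -0.2161, 0.1014]
orientation: [-0.049, 0.999, 0.001, -0.001]
contact_force: [0.2, -0.5, 0.9]
width: 0.6
grasp_force: 0.0
```

```bash
python3 g.py .490 -.217 .052 95.5
```

```text
t 10.18 shift [-0.1 -1.  49.4] rot [ 0.002 -0.003  0.001] rows 1.2
```

Grip harder this time, because the twist and push load the grip.

>>> send_rows(motion=[0,-1,25,0,0,0,0.6,0,-1,49,0,0,0,0.6,0,-1,49,0,0,0,0.6,0,-1,49,0,0,0,0,0,-1,49,0,0,0,0,0,-1,49,0,0,0,0,0,-1,49,0,0,0,0,0,-1,49,0,0,0,0,0,-1,49,0,0,0,0], force=80)

```text
time: 10.93
tool_pos: [0.4923, -0.219, 0.055]
orientation: [-0.048, 0.999, -0.001, 0.001]
contact_force: [-0.2, 1.3, 8.4]
width: 0.168
grasp_force: 78.3
```

>>> send_rows(motion=[0,0,-30,0,0,0,0,0,0,-70,0,0,0,0,0,0,-110,0,0,0,0,0,0,-120,0,0,0,0,0,0,-120,0,0,0,0])

```text
time: 11.35
tool_pos: [0.4933, -0.2196, 0.1772]
orientation: [-0.048, 0.999, -0.002, 0.003]
contact_force: [0.6, -0.2, -3.0]
width: 0.165
grasp_force: 79.2
```

```bash
python3 g.py .588 .008 .17 111.2
```

```text
t 11.35 shift [-116.1  217.5    7.2] rot [-0.005  0.006 -0.274] rows 5.9
```

>>> send_rows(motion=[-116,217,7,0,0,-0.274,0,-116,217,7,0,0,-0.274,0,-116,217,7,0,0,-0.274,0,-116,217,7,0,0,-0.274,0,-116,217,7,0,0,-0.274,0,-116,217,7,0,0,-0.274,0,-116,217,7,0,0,-0.274,0,-116,217,7,0,0,-0.274,0])

```text
time: 12.02
tool_pos: [0.5849, 0.0105, 0.1639]
orientation: [-0.186, 0.983, 0.0, -0.001]
contact_force: [-0.5, 0.5, -3.7]
width: 0.168
grasp_force: 79.6
```

```bash
python3 g.py .588 .008 .135 111.2
```

```text
t 12.02 shift [-2.  -3.5 28.9] rot [ 0.001 -0.003  0.004] rows 0.7
```

>>> send_rows(motion=[-2,-3,26,0,0,0,0,-2,-3,26,0,0,0,0,-2,-3,26,0,0,0,0,-2,-3,26,0,0,0,0])

```text
time: 12.35
tool_pos: [0.5879, 0.0055, 0.1398]
orientation: [-0.183, 0.983, 0.0, -0.001]
contact_force: [0.8, 0.3, -2.8]
width: 0.171
grasp_force: 79.5
```

Run:
```python
from h import *
from workcell import readout
ims={}
for c in I: ims[c]=viewer.capture(c)[:,:,::-1].copy(); cv2.imwrite(f"pics/{c}3.png",ims[c])
s=readout.read_state(); p=s["tool_pos"]; print(p.round(4), s["orientation"].round(4) if hasattr(s["orientation"],"round") else s["orientation"])
a=cv2.resize(ims["side"][195:295,240:373],(800,600),interpolation=cv2.INTER_CUBIC); k=6.0
# expected outlines: wheel bottom ring, foot, bore
th=np.linspace(0,2*np.pi,60)
for ctr,z,r,col in((p[:2],p[2]-.055+.03,.028,(0,255,255)),(p[:2],p[2]-.055+.044,.028,(0,255,255)),(p[:2],p[2]-.055+.006,.0135,(255,0,255)),((.588,.008),.07,.016,(255,255,0))):
    q=(proj("side",np.c_[ctr[0]+r*np.cos(th),ctr[1]+r*np.sin(th),0*th+z])-[240,195]+.5)*[800/133,6]
    cv2.polylines(a,[np.round(q).astype(int)],True,col,1)
cv2.imwrite("pics/side3c.png",a)
```

```text
[0.5888 0.0058 0.1407] [-1.836e-01  9.830e-01 -1.000e-04  3.000e-04]
```

View pics/side3c.png

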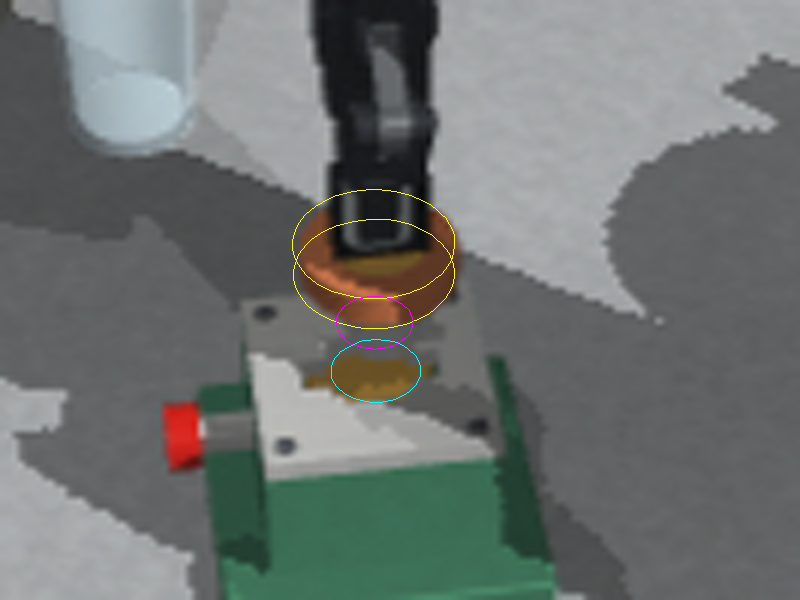

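The held wheel sits about 2 mm toward −x of the tool axis (wheel centre at crop 381, against 374 predicted). The bore is at crop (372,371). I correct for both and lower.

```bash
python3 g.py .591 .0092 .131 111.2
```

```text
t 12.45 shift [-3.3  2.4  9.7] rot [-0.     0.001 -0.001] rows 0.3
```

>>> send_rows(motion=[-3.3,2.4,9.5,0,0,0,0,-3.3,2.4,9.5,0,0,0,0,-3.3,2.4,9.5,0,0,0,0,-3.3,2.4,12,0,0,0,0,-3.3,2.4,14,0,0,0,0,-3.3,2.4,16,0,0,0,0,-3.3,2.4,16,0,0,0,0])

```text
time: 13.03
tool_pos: [0.591, 0.0096, 0.1238]
orientation: [-0.184, 0.983, -0.0, 0.0]
contact_force: [0.7, -1.7, -3.1]
width: 0.17
grasp_force: 79.5
```

```bash
python3 g.py .591 .0092 .12 111.2
```

```text
t 13.03 shift [ 0.1 -0.4  3.8] rot [-0.  0.  0.] rows 0.1
```

>>> send_rows(motion=[0,0,2,0,0,0,0,0,0,4,0,0,0,0,0,0,5,0,0,0,0,0,0,6,0,0,0,0,0,0,6,0,0,0,0])

```text
time: 13.45
tool_pos: [0.591, 0.0097, 0.1179]
orientation: [-0.184, 0.983, -0.0, 0.0]
contact_force: [2.8, -2.8, -4.2]
width: 0.169
grasp_force: 79.4
```

>>> send_rows(motion=[-0.3,-0.7,1,0,0,0,0,-0.3,-0.7,3,0,0,0,0,-0.3,-0.7,5,0,0,0,0,-0.3,-0.7,7,0,0,0,0,-0.3,-0.7,8,0,0,0,0,-0.3,-0.7,8,0,0,0,0])

```text
time: 13.95
tool_pos: [0.5915, 0.0093, 0.1101]
orientation: [-0.184, 0.983, -0.0, 0.0]
contact_force: [0.3, -0.4, 4.3]
width: 0.167
grasp_force: 80.4
```

The spring is engaged, at about 7 N net. I push 4 mm further.

>>> send_rows(motion=[0,0,2,0,0,0,0,0,0,4,0,0,0,0,0,0,4,0,0,0,0,0,0,4,0,0,0,0])

```text
time: 14.28
tool_pos: [0.5916, 0.0093, 0.1062]
orientation: [-0.184, 0.983, -0.0, 0.0]
contact_force: [0.2, -1.5, 5.0]
width: 0.166
grasp_force: 80.8
```

>>> send_rows(motion=[0,0,1,0,0,0,0,0,0,1.5,0,0,0,0,0,-0.2,1.5,0,0,0.1,0,0,-0.4,1.5,0,0,0.2,0,0.1,-0.6,1.5,0,0,0.3,0,0.2,-0.8,1.5,0,0,0.4,0,0.2,-1,1.5,0,0,0.5,0,0.3,-1.1,1.5,0,0,0.6,0,0.3,-1.1,1.5,0,0,0.6,0])

```text
time: 15.03
tool_pos: [0.5922, 0.008, 0.1051]
orientation: [0.118, 0.993, -0.0, 0.001]
contact_force: [1.1, -1.7, 5.8]
width: 0.169
grasp_force: 80.9
```

>>> send_rows(motion=[0,-0.2,0,0,0,0.1,0,0,-0.4,0,0,0,0.2,0,0.1,-0.6,0,0,0,0.3,0,0.2,-0.8,0,0,0,0.4,0,0.2,-1,0,0,0,0.5,0,0.3,-1.1,0,0,0,0.6,0,0.5,-1.3,0,0,0,0.7,0,0.6,-1.4,0,0,0,0.8,0,0.8,-1.6,0,0,0,0.9,0,0.9,-1.7,0,0,0,1.0,0,0.9,-1.7,0,0,0,1.0,0])

```text
time: 15.95
tool_pos: [0.5901, 0.0059, 0.1048]
orientation: [0.579, 0.815, -0.001, 0.0]
contact_force: [-1.5, -4.4, 6.6]
width: 0.168
grasp_force: 80.9
```

```bash
python3 - <<'E'
from h import *
from workcell import readout
im=viewer.capture("side")[:,:,::-1]; cv2.imwrite("pics/side4.png",cv2.resize(im[195:295,240:373],(800,600),interpolation=cv2.INTER_CUBIC))
s=readout.read_state(); print(s["ft_torque"],s["contact_force"],s["tool_pos"])
E
python3 g.py .5916 .0093 .105 21.2
```

```text
[-1.16619543  0.35063265  0.15027579] [-1.62324697 -5.50317563  5.88006551] [0.59013912 0.00588928 0.10481749]
t 16.0 shift [ 2.7  2.5 -0.2] rot [-0.001  0.001 -0.03 ] rows 0.1
```

View pics/side4.png

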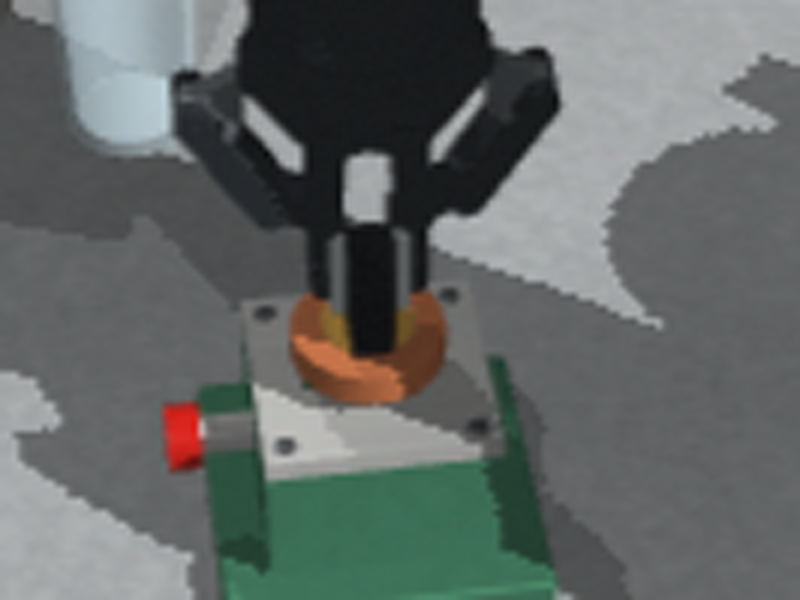

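The head is in, turned, and level, with the wheel just above the plate. The torque of +0.15 N m matches the stop. I relieve the side load a little, add a small twist, and hold.

>>> send_rows(motion=[-0.7,0,0,0,0,0.03,0,-1,0,0,0,0,0.05,0,-1,0,0,0,0,0.05,0,-1,0,0,0,0,0.05,0,-1,0,0,0,0,0.05,0,-1,0,0,0,0,0.05,0])

```text
time: 16.5
tool_pos: [0.5901, 0.0055, 0.1047]
orientation: [0.597, 0.802, -0.0, -0.0]
contact_force: [-2.5, -2.1, 7.1]
width: 0.169
grasp_force: 80.9
```

```bash
python3 - <<'E'
from h import *
from workcell import readout
s=readout.read_state(); print(np.round(s["ft_torque"],3),np.round(s["contact_force"],1),np.round(s["tool_pos"],4),s["grasp_force"])
ims={"side":cv2.imread("pics/side4.png")}
im=viewer.capture("side")[:,:,::-1]
hsv=cv2.cvtColor(np.ascontiguousarray(im),cv2.COLOR_BGR2HSV)
m=cv2.inRange(hsv,(3,120,60),(15,255,255)); m[:235]=0;m[275:]=0;m[:,:275]=0;m[:,330:]=0
u,v,w,h=cv2.boundingRect(m); print("wheel box",u,v,w,h)
th=np.linspace(0,2*np.pi,90)
for x,y in((.589,.0085),):
    q=np.vstack([proj("side",np.c_[x+.028*np.cos(th),y+.028*np.sin(th),0*th+z]) for z in(.082,.096)]); print("model",q.min(0),q.max(0))
E
python3 g.py .59 .0055 .105 21.2
```

```text
[-0.448  0.574  0.13 ] [-2.5 -2.1  7.1] [0.5901 0.0055 0.1047] 80.89541673660278
wheel box 289 243 25 19
model [288.04909877 238.5786015 ] [314.53640028 261.62067346]
t 16.55 shift [ 0.  -0.1 -0.3] rot [-0.001  0.    -0.079] rows 0.0
```

>>> send_rows(motion=[0,0.5,0,0,0,0.04,0,0,0.5,0,0,0,0.08,0,0,0.5,0,0,0,0.08,0,0,0.5,0,0,0,0.08,0,0,0.5,0,0,0,0.08,0])

```text
time: 16.97
tool_pos: [0.5896, 0.0056, 0.1043]
orientation: [0.628, 0.778, -0.001, -0.001]
contact_force: [-5.0, -2.5, 7.1]
width: 0.173
grasp_force: 81.0
```

```bash
python3 - <<'E'
from workcell import readout
import numpy as np
s=readout.read_state(); print(np.round(s["ft_torque"],3),np.round(s["contact_force"],1),np.round(s["tool_pos"],4),s["grasp_force"])
E
python3 g.py .59 .0055 .105 21.2
```

```text
[-0.605  1.016  0.473] [-5.  -2.5  7.1] [0.5896 0.0056 0.1043] 81.03410124778748
t 16.97 shift [-0.1  0.4 -0.7] rot [-0.003 -0.    -0.158] rows 0.0
```

The torque jumped to 0.47 N m, so the stop is reached. Spring force and grip are holding, so I hand in.

```bash
python3 -c "
from workcell import ticket; print(ticket.close_job())"
```

```text
the job is handed in; nothing more can be done
None
```

I stood the small head upright in the narrow row and let go of it, then pushed the large head into the socket, twisted it clockwise to the stop and handed in at about 17 s still gripping it. The hand-in returned no verdict; the push force, the torque jump at the stop and the side pictures all fit, but I did not take a last picture of the rack.

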